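# Snap ring onto the sanding drum's spindle

### The job

Secure the orange sanding drum with the black snap ring: pinch the ring's two red eyes together, which spreads it, carry it over the head of the orange drum's spindle and let it contract into the groove under the head, lying flat. Leave the small silver ring, which belongs to the grey drum, where it lies.

Things in the scene. Friction and masses are not known exactly. Their poses are not given: they have to be found in the camera images.
- snap_ring: Black spring-steel snap ring, flat on the bench, 6 mm thick, 120 g. Origin: centre of its opening, at the underside; z up, x towards the eyes. Relaxed inner radius 24 mm, outer 33 mm; tail boss 40 mm behind the centre. Pinched to its stop it clears a head of 27 mm radius by 4 mm all round if the head's axis lies 3 mm from the origin towards the eyes. Let go, it springs back.
- ring_eyes (a point): On the black ring's underside plane, midway between its relaxed eyes, 52 mm ahead of the ring's centre (56 mm once pinched). Eyes: two red upright pins, 8 mm thick, at y = +28 and -28 mm, reaching 48 mm up; grip at 22 to 48 mm, above their crossed legs (18 mm high). Pinching them along y (3 N, at the stop 9 N) spreads the ring evenly; over both eyes: 64 mm relaxed, 16 mm at the stop.
- ring_spread (a joint): How far each half of the black ring is swung out about the tail boss, in rad: 0 relaxed (contracted), 0.255 fully spread.
- orange_groove (a point): On the orange drum's spindle axis at the groove's floor, 72 mm above the bench; z up. Here the fixed drum (76 mm wide, orange sleeve, plywood block) ends in a flat washer of 34 mm radius, on which the seated ring lies. Above: the groove, 22.5 mm radius, 14 mm high, then the head, 27 mm radius, tapering to 24.5 mm at its flat top, 21 mm up. A grey drum, as tall, stands near, on either side.
- silver_ring: Small silver snap ring of the same form (0.7 times the size, rigid here), lying flat; not to be moved. Origin: centre of its opening, at its underside.
Not all that is in view belongs to the job. What is shaped like the snap_ring but blue is not meant.

How it is judged:
On the way:
1. the black ring is spread by its eyes and lifted off the bench (value of joint ring_spread above 0.15 rad and height (world z) of snap_ring above 0.06 m), for 0.2 s.
At the end, for the whole second after the job is handed in: The black ring is released and at rest in the groove of the orange drum's spindle: its centre within 12 mm of the spindle axis, its underside 4 mm below to 10 mm above the groove's floor, tilted less than 10 degrees, contracted (spread joint below 0.08 rad) (horizontal distance between snap_ring and orange_groove below 0.012 m and z of snap_ring in the frame of orange_groove between -0.004 and 0.01 m and angle between snap_ring's own z axis and vertical below 0.175 rad and value of joint ring_spread below 0.08 rad and linear speed of snap_ring below 0.02 m/s); the robot touches nothing.
It fails at once if the silver ring was moved by more than 40 mm (distance of silver_ring from where it was at the start of the episode above 0.04 m).
It also fails if it takes over 42 s, if anything falls off the work surface, if the arm or the gripper's body presses on something with over 40 N, if the wrist force passes 120 N, or if a joint passes its speed limit or range.

### The arm

A 6-joint arm with a two-finger parallel gripper is mounted at the origin on the work surface. World frame = base frame: x ahead of the robot, y to its left, z up, the work surface at z = 0. Lengths are in m, angles in rad, forces in N, time in s.
With the tool pointing down it reaches from about 0.35 to 0.975 m from the base axis. Payload 4.9 kg.
Tool frame: the origin (TCP) lies midway between the tips of the shut fingers; the grasp point (between the pads) lies 19 mm behind it; z points along the fingers, y is the line along which they close (so a half turn about z gives the same grasp; the last joint's range is limited). The gripper opens to 85 mm and grips with 20 to 120 N. Pads are 22 mm wide; open, the fingers measure 114 mm over their backs; the gripper's body (76 mm by 85 mm) begins 54 mm behind the grasp point. The pads swing forward as they close: fully open they stand 13 mm farther back than shut.
Start: joints at [-1.439, 0.053, 1.613, -0, 1.476, -0.119], TCP at [0.155, -0.605, 0.231] pointing down, gripper open.
Joint ranges: [-3.01, 3.01], [-1.01, 2.22], [0.06, 2.58], [-1.02, 4.17], [0.09, 2.62], [-3.14, 3.14]. Speed limits (rad/s): [2.57, 2.57, 3.14, 3.14, 3.14, 3.14].

### API

Orientations are given as a rotation vector (axis times angle).
In Python, from station import ctrl gives the robot as it stands.
- The arm moves only by the shell command python3 -m handwheel 'ROWS' [FORCE]. ROWS is JSON, a list of rows, each an object with "gripper": the gripper command: -1 is fully open, 1 is shut, values between are in proportion; "offset": the shift along the tool's x, y, z in mm, a list of three; "rotation": the turn, a rotation vector about the tool's x, y, z in rad, a list of three. A call has exactly 8 rows; each row is the pose to reach, as a shift and turn from the pose commanded when the call began, along the tool's axes at that moment; what a row does not reach only later rows make up. A row lasts 1/8 s, in which the tool goes at most 62.5 mm and 10.7 degrees, less where a joint would pass 70% of its speed; a pose out of reach is approached as far as the arm can. A call with a gripper value outside its range is refused whole. The fingers move at their own pace and stop on an object; FORCE is the grip in N (left out, the last holds). Time passes only in rows, so rows that repeat a pose let the fingers close, or fill a call up. It gives the time, the measured TCP pose, the force, the opening and the grip force at its end, in the units of the state.
- ctrl.get_obs(): the state, without advancing time (a new reading comes with each control period).
- ctrl.get_image(name): name is "side" or "top"; returns a dict with "image" (400x640x3 uint8, red, green, blue), "fovy" (degrees; the focal length in pixels is half the picture's height over the tangent of half this angle, whatever the lens; pixels are square), "cx", "cy" (the principal point, pixels), "xyz" and "attitude" of the camera in the world. Camera axes: x right, y up, looking along -z (the intrinsics and any distortion apply to the point x, -y, -z); pixel columns grow to the right and rows downward; lengths in m; the calibration is good to about 2 mm. A picture is of the moment at which its call begins. There is no depth.
- ctrl.finish_job(): hands the job in; it is judged then, once.
The state is a dict: "t": time; "q": joint angles; "dq": joint speeds; "effort": joint torques, N m; "tool_pos": TCP position; "tool_rot": TCP orientation; "contact_force": force on the tool from outside, world axes, zero at the start; "wrist_torque": the same for the moment, N m; "opening": finger opening in m; "grip_force": force on a finger pad.
Only numpy, scipy, OpenCV 4.12 (cv2) and the standard library are available. Lean on these libraries where they do the work, as an engineer would, in place of code of your own. Each camera call takes 0.05 s, during which the arm holds its last target. There are 200 camera calls.

## Working session

There is one attempt and no reset: what is moved stays moved. The work goes in short steps, Python scripts to look and compute and a shell command to move; the robot and the scene stay as the last step left them, time stands still between calls to the robot, and variables do not carry over. Pictures are saved under pics/ and viewed, at most 10 in all, crops included, and the job is handed in when it is done.

```bash
ls; mkdir -p pics; cat > h.py <<'E'
import numpy as np,cv2
from station import ctrl
from scipy.spatial.transform import Rotation as R
E
python3 - <<'E'
from h import *
print(ctrl.get_obs())
for n in("side","top"):
    d=ctrl.get_image(n); cv2.imwrite(f"pics/{n}0.png",d["image"][:,:,::-1]); print({k:v for k,v in d.items() if k!="image"})
E
```

```text
pics
{'t': 0.0, 'q': array([-1.43900451e+00,  5.33764579e-02,  1.61431195e+00, -1.27533965e-06,
        1.47602820e+00, -1.19005153e-01]), 'dq': array([-1.65244914e-04, -4.87067909e-05, -3.21767420e-04, -4.90609223e-05,
        2.58238702e-03,  1.27315469e-04]), 'effort': array([ 1.38169071e-03, -3.93682766e+01, -3.70176923e+01,  1.68891290e-05,
        6.93491864e-03,  3.23711149e-06]), 'tool_pos': array([ 0.15502244, -0.60480985,  0.23004017]), 'tool_rot': array([-3.11481733e+00, -3.92653854e-01,  2.33081925e-05]), 'contact_force': array([ 0.04324297, -0.21285629, -0.19733772]), 'wrist_torque': array([-0.03113277, -0.03597296,  0.07001871]), 'grip_force': 0.0, 'opening': 0.0852372554142806}
{'fovy': 47.62871536669378, 'cx': 319.8309839859436, 'cy': 200.22389210866004, 'xyz': array([ 0.43350641, -0.76750664,  0.71136995]), 'attitude': array([ 0.89831742, -0.06537153, -0.09104584])}
{'fovy': 43.82306946041128, 'cx': 325.5818814217988, 'cy': 198.16608888153624, 'xyz': array([ 0.43697637, -0.01255258,  1.29326802]), 'attitude': array([ 0.08313473, -0.04823122, -1.57099384])}
```

View pics/side0.png

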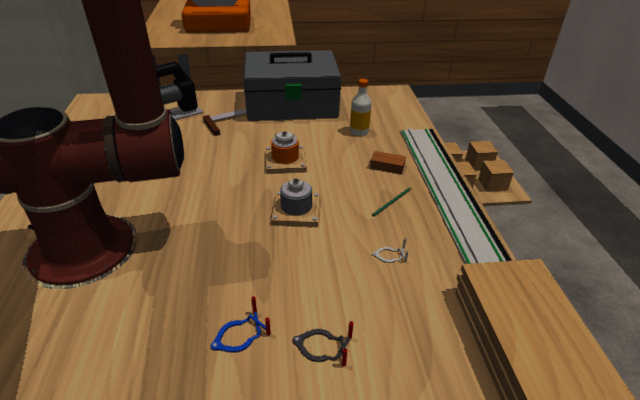

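View pics/top0.png

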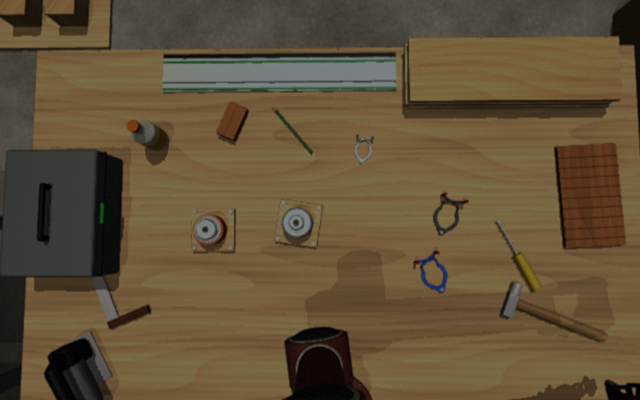

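Candidates, side/top pixels:
- Black ring with red eyes: (320,345) / (447,215). This is the one I choose.
- Blue ring: (240,335) / (433,272). It's a decoy.
- Silver ring: (388,255) / (364,150). It must stay where it lies.
- Drums: orange at (285,150) / (209,230), grey at (296,197) / (298,223).

Next is one close crop to check the choice.

```bash
python3 - <<'E'
from h import *
s=cv2.imread("pics/side0.png");t=cv2.imread("pics/top0.png")
f=lambda im,x,y,w,h:cv2.resize(im[y:y+h,x:x+w],(400,300),interpolation=cv2.INTER_CUBIC)
cv2.imwrite("pics/c1.png",cv2.convertScaleAbs(np.vstack([np.hstack([f(s,280,305,100,75),f(t,410,180,80,60)]),np.hstack([f(s,250,125,80,60),f(t,180,200,80,60)])]),alpha=1.5))
E
```

```text
(no output)
```

View pics/c1.png

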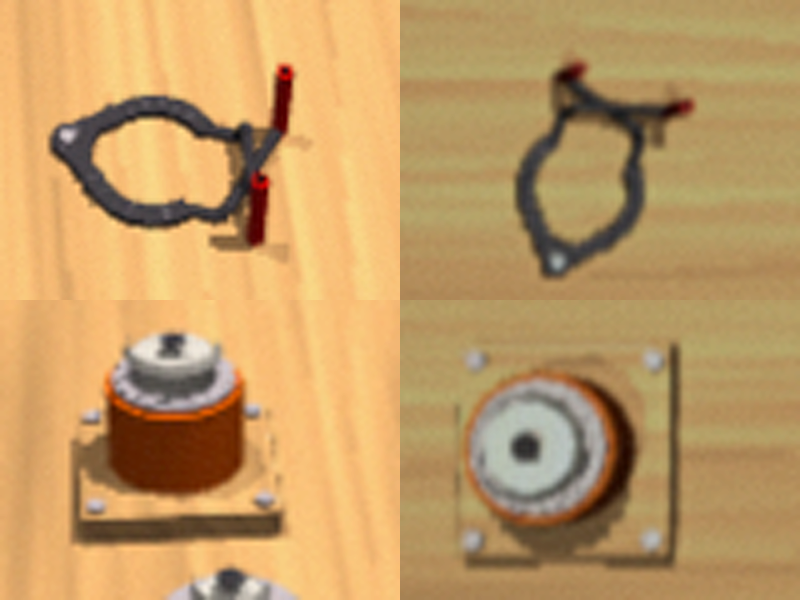

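The crop shows a black ring with red pins, eyes towards the upper right, so the choice is confirmed. Pixels, side/top:
- Pin tips: (351,322) and (345,350) / (445,194) and (467,201).
- Tail dot: (297,338) / (441,232).
- Bore of the orange head: (284.4,134) / (205,229).

```bash
cat >> h.py <<'E'
def ray(d,p):
    f=d["image"].shape[0]/2/np.tan(np.radians(d["fovy"])/2)
    v=R.from_rotvec(d["attitude"]).apply([(p[0]-d["cx"])/f,-(p[1]-d["cy"])/f,-1.])
    return d["xyz"],v/np.linalg.norm(v)
def onz(d,p,z):
    o,v=ray(d,p); return o+v*(z-o[2])/v[2]
def tri(a,pa,b,pb):
    o1,v1=ray(a,pa);o2,v2=ray(b,pb)
    s=np.linalg.lstsq(np.c_[v1,-v2],o2-o1,rcond=None)[0]
    A,B=o1+s[0]*v1,o2+s[1]*v2
    return (A+B)/2,np.linalg.norm(A-B)
E
python3 - <<'E'
from h import *
np.set_printoptions(precision=4,suppress=True)
s=ctrl.get_image("side");t=ctrl.get_image("top")
P={"e1":((351.2,322.5),(445,194)),"e2":((345,350),(467,201)),"tail":((296.7,338.2),(441.2,232.4)),
"head":((284.4,134),(205,229.4)),"scrL":((96/5+250,196/5+185-60+0),(73/5+180,(540-300)/5+200))}
for k,(a,b) in P.items(): print(k,*tri(s,a,t,b), onz(s,a,{"e":.048,"t":.008,"h":.093,"s":.02}[k[0]]),onz(t,b,{"e":.048,"t":.008,"h":.093,"s":.02}[k[0]]))
# head flat-top blobs & red pin blobs
for n,d in(("s",s),("t",t)):
    h=cv2.cvtColor(d["image"],cv2.COLOR_RGB2HSV)
    m=((h[...,0]<6)|(h[...,0]>174))&(h[...,1]>190)&(h[...,2]>60)
    c,_,st,ce=cv2.connectedComponentsWithStats(m.astype(np.uint8))
    print(n,[(st[i].tolist(),ce[i].round(1)) for i in range(1,c) if 6<st[i,4]<200])
E
```

```text
e1 [ 0.5525 -0.2844  0.0456] 0.0020834930462527144 [ 0.5531 -0.2862  0.048 ] [ 0.5512 -0.2838  0.048 ]
e2 [ 0.5339 -0.3385  0.0463] 0.0005526700758898233 [ 0.5339 -0.3396  0.048 ] [ 0.5335 -0.3381  0.048 ]
tail [ 0.4564 -0.281   0.007 ] 0.0008875344263716657 [ 0.4568 -0.2817  0.008 ] [ 0.4559 -0.2808  0.008 ]
head [0.4632 0.3078 0.0879] 0.0015242104386414608 [0.4637 0.2989 0.093 ] [0.4623 0.3064 0.093 ]
scrL [ 0.4162  0.3719 -0.0508] 0.002122054953843001 [0.4187 0.2661 0.02  ] [0.4163 0.3517 0.02  ]
s [([252, 297, 4, 14, 25], array([254. , 302.7])), ([265, 318, 4, 3, 9], array([266.8, 319.1])), ([349, 322, 4, 7, 13], array([351.2, 324.2])), ([268, 324, 2, 10, 13], array([268.8, 327.9])), ([343, 348, 4, 8, 18], array([344.8, 350.9]))]
t []
```

Two-view results:
- Pin tips: z ≈ 46 mm, 57 mm apart.
- Eye midpoint: (0.543, -0.311). Ring heading is -19°.
- Orange axis: about (0.463, 0.306).

Now I'll go above the eyes.

```bash
python3 -m handwheel '[{"gripper":-1,"offset":[448,-188,100],"rotation":[0,0,0.583]},{"gripper":-1,"offset":[448,-188,100],"rotation":[0,0,0.583]},{"gripper":-1,"offset":[448,-188,100],"rotation":[0,0,0.583]},{"gripper":-1,"offset":[448,-188,100],"rotation":[0,0,0.583]},{"gripper":-1,"offset":[448,-188,100],"rotation":[0,0,0.583]},{"gripper":-1,"offset":[448,-188,100],"rotation":[0,0,0.583]},{"gripper":-1,"offset":[448,-188,100],"rotation":[0,0,0.583]},{"gripper":-1,"offset":[448,-188,100],"rotation":[0,0,0.583]}]' 60
python3 -m handwheel '[{"gripper":-1,"offset":[0,0,0],"rotation":[0,0,0]},{"gripper":-1,"offset":[0,0,0],"rotation":[0,0,0]},{"gripper":-1,"offset":[0,0,0],"rotation":[0,0,0]},{"gripper":-1,"offset":[0,0,0],"rotation":[0,0,0]},{"gripper":-1,"offset":[0,0,0],"rotation":[0,0,0]},{"gripper":-1,"offset":[0,0,0],"rotation":[0,0,0]},{"gripper":-1,"offset":[0,0,0],"rotation":[0,0,0]},{"gripper":-1,"offset":[0,0,0],"rotation":[0,0,0]}]'
cat >> h.py <<'E'
np.set_printoptions(precision=4,suppress=True)
def togo(p,yaw_y):   # world TCP goal, wanted world direction (deg) of tool y -> tool offset mm, turn about tool z
    o=ctrl.get_obs();M=R.from_rotvec(o["tool_rot"]).as_matrix()
    cur=np.degrees(np.arctan2(M[1,1],M[0,1]))
    print("t",o["t"],"tcp",o["tool_pos"],"yaw_y",cur,"tilt",M[:,2],"off mm",M.T@(np.array(p)-o["tool_pos"])*1e3,"rz",np.radians((cur-yaw_y+90)%180-90),"open",o["opening"],"F",o["contact_force"],"q",o["q"])
E
python3 - <<'E'
from h import *
togo([.5428,-.3113,.020],-109.1)
d=ctrl.get_image("side");im=d["image"][260:385,270:440,::-1]
cv2.imwrite("pics/s1.png",cv2.resize(im,None,fx=4,fy=4,interpolation=cv2.INTER_CUBIC))
E
```

```text
t: 1.2
tool_pos: [0.5427, -0.3115, 0.1312]
tool_rot: [3.098, -0.519, 0.0]
contact_force: [0.1, -0.7, 0.3]
opening: 0.0852
grip_force: 0.0
t: 2.2
tool_pos: [0.5413, -0.313, 0.1316]
tool_rot: [-3.098, 0.519, -0.0]
contact_force: [-0.1, -1.2, -0.2]
opening: 0.0853
grip_force: 0.0
t 2.2 tcp [ 0.5413 -0.313   0.1316] yaw_y -109.03502116470824 tilt [ 0.  0. -1.] off mm [  0.8595  -2.0525 111.5957] rz 0.001134094619952197 open 0.08527237051808366 F [-0.0536 -1.2104 -0.1753] q [-0.6431  0.1322  1.6992  0.      1.3103  1.2599]
```

View pics/s1.png

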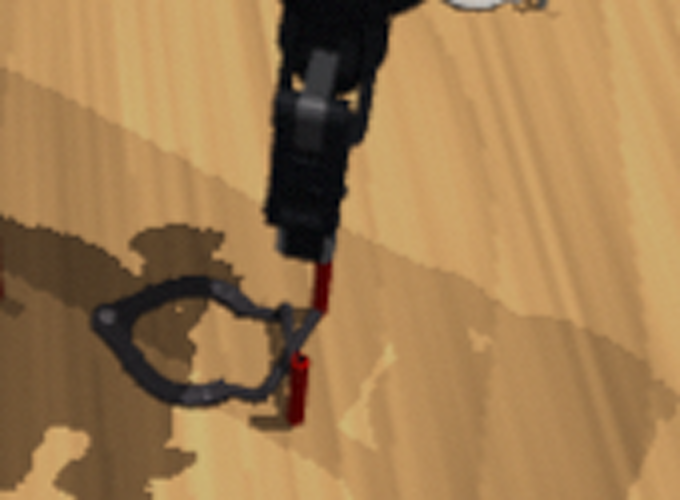

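The gripper is over the eyes, with pin tips at crop (322,265) and (300,360). I'll descend to a TCP height of about 22 mm.

```bash
python3 -m handwheel '[{"gripper":-1,"offset":[1,-2,30],"rotation":[0,0,0]},{"gripper":-1,"offset":[1,-2,60],"rotation":[0,0,0]},{"gripper":-1,"offset":[1,-2,80],"rotation":[0,0,0]},{"gripper":-1,"offset":[1,-2,95],"rotation":[0,0,0]},{"gripper":-1,"offset":[1,-2,105],"rotation":[0,0,0]},{"gripper":-1,"offset":[1,-2,110],"rotation":[0,0,0]},{"gripper":-1,"offset":[1,-2,110],"rotation":[0,0,0]},{"gripper":-1,"offset":[1,-2,110],"rotation":[0,0,0]}]' 60
python3 - <<'E'
from h import *
togo([.5428,-.3113,.020],-109.1)
d=ctrl.get_image("side");im=d["image"][270:385,280:430,::-1]
cv2.imwrite("pics/s2.png",cv2.resize(im,None,fx=5,fy=5,interpolation=cv2.INTER_CUBIC))
E
```

```text
t: 3.25
tool_pos: [0.5435, -0.3118, 0.0225]
tool_rot: [3.098, -0.519, 0.002]
contact_force: [-0.5, 0.2, 0.4]
opening: 0.0855
grip_force: 0.0
t 3.25 tcp [ 0.5435 -0.3118  0.0225] yaw_y -109.03328380047246 tilt [ 0.0012 -0.0009 -1.    ] off mm [-0.7756 -0.2377  2.449 ] rz 0.0011644173461729467 open 0.08546592901216316 F [-0.5468  0.2176  0.413 ] q [-0.6396  0.2646  1.7486 -0.      1.1269  1.2634]
```

View pics/s2.png

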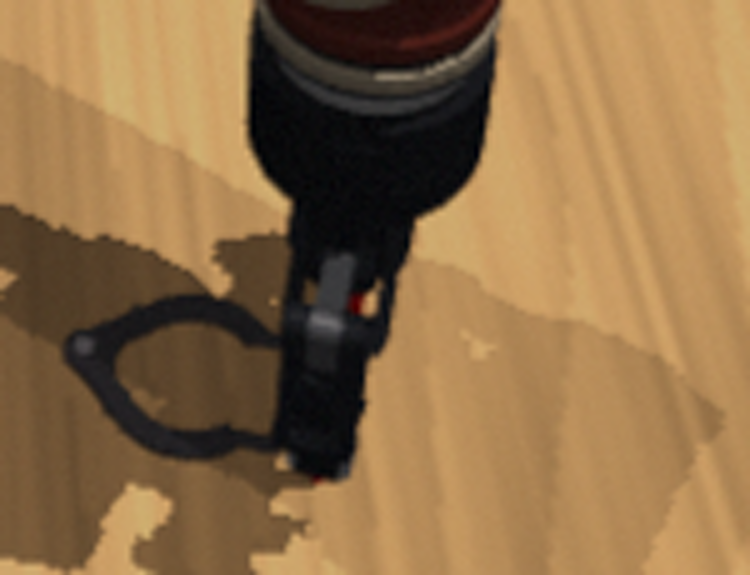

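The near finger stands just outside the near pin, whose foot shows red at crop (320,478), and the far pin is inside. Now I close.

```bash
python3 -m handwheel '[{"gripper":-0.7,"offset":[0,0,0],"rotation":[0,0,0]},{"gripper":-0.5,"offset":[0,0,0],"rotation":[0,0,0]},{"gripper":-0.3,"offset":[0,0,0],"rotation":[0,0,0]},{"gripper":-0.1,"offset":[0,0,0],"rotation":[0,0,0]},{"gripper":0.1,"offset":[0,0,0],"rotation":[0,0,0]},{"gripper":0.3,"offset":[0,0,0],"rotation":[0,0,0]},{"gripper":0.5,"offset":[0,0,0],"rotation":[0,0,0]},{"gripper":1,"offset":[0,0,0],"rotation":[0,0,0]}]' 60
python3 -m handwheel '[{"gripper":1,"offset":[0,0,0],"rotation":[0,0,0]},{"gripper":1,"offset":[0,0,0],"rotation":[0,0,0]},{"gripper":1,"offset":[0,0,0],"rotation":[0,0,0]},{"gripper":1,"offset":[0,0,0],"rotation":[0,0,0]},{"gripper":1,"offset":[0,0,-10],"rotation":[0,0,0]},{"gripper":1,"offset":[0,0,-30],"rotation":[0,0,0]},{"gripper":1,"offset":[0,0,-50],"rotation":[0,0,0]},{"gripper":1,"offset":[0,0,-50],"rotation":[0,0,0]}]'
python3 - <<'E'
from h import *
togo([.5428,-.3113,.020],-109.1)
a=ctrl.get_image("side");t=ctrl.get_image("top")
f=lambda im,x,y,w,h:cv2.resize(im[y:y+h,x:x+w,::-1],(400,400*h//w),interpolation=cv2.INTER_CUBIC)
cv2.imwrite("pics/s3.png",cv2.convertScaleAbs(np.hstack([f(a["image"],260,250,130,110),f(t["image"],405,160,100,85)][:1]+[cv2.resize(f(t["image"],405,160,100,85),(400,338))]),alpha=1.8))
E
```

```text
t: 4.3
tool_pos: [0.5446, -0.3127, 0.0238]
tool_rot: [3.096, -0.519, 0.006]
contact_force: [-1.1, 1.0, 7.4]
opening: 0.006
grip_force: 60.5
t: 5.3
tool_pos: [0.5444, -0.3125, 0.0747]
tool_rot: [3.096, -0.519, 0.007]
contact_force: [0.2, -0.4, -1.3]
opening: 0.0061
grip_force: 59.3
t 5.3 tcp [ 0.5444 -0.3125  0.0747] yaw_y -109.03162008092112 tilt [ 0.0041 -0.0031 -1.    ] off mm [-2.2066 -0.68   54.7385] rz 0.0011934547301737262 open 0.006107690851928583 F [ 0.1726 -0.3994 -1.3081] q [-0.6395  0.1969  1.7293 -0.      1.2103  1.2634]
```

View pics/s3.png

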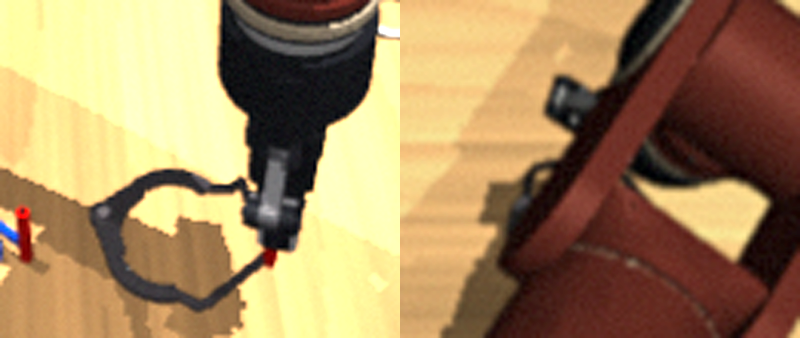

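The ring is spread and off the bench, and the near pin's foot shows at crop (268,257). An opening of 6 mm is below the 16 mm stop, so the 60 N grip may be over-squeezing. I'll reduce the force and lift higher.

```bash
python3 -m handwheel '[{"gripper":1,"offset":[0,0,0],"rotation":[0,0,0]},{"gripper":1,"offset":[0,0,-20],"rotation":[0,0,0]},{"gripper":1,"offset":[0,0,-40],"rotation":[0,0,0]},{"gripper":1,"offset":[0,0,-60],"rotation":[0,0,0]},{"gripper":1,"offset":[0,0,-80],"rotation":[0,0,0]},{"gripper":1,"offset":[0,0,-100],"rotation":[0,0,0]},{"gripper":1,"offset":[0,0,-100],"rotation":[0,0,0]},{"gripper":1,"offset":[0,0,-100],"rotation":[0,0,0]}]' 25
python3 - <<'E'
from h import *
togo([.5428,-.3113,.020],-109.1)
a=ctrl.get_image("side")
im=a["image"][180:330,250:420,::-1]
cv2.imwrite("pics/side4.png",a["image"][:,:,::-1])
cv2.imwrite("pics/s4.png",cv2.convertScaleAbs(cv2.resize(im,None,fx=4,fy=4,interpolation=cv2.INTER_CUBIC),alpha=1.6))
E
```

```text
t: 6.4
tool_pos: [0.5426, -0.3112, 0.171]
tool_rot: [-3.098, 0.519, 0.001]
contact_force: [-0.3, -0.3, -2.4]
opening: 0.0063
grip_force: 59.3
t 6.4 tcp [ 0.5426 -0.3112  0.171 ] yaw_y -109.03615974838141 tilt [-0.0008  0.0006 -1.    ] off mm [  0.385    0.1027 150.9785] rz 0.0011142225860459702 open 0.006284545723214961 F [-0.3217 -0.2784 -2.3928] q [-0.6396  0.0975  1.668  -0.      1.3771  1.2634]
```

View pics/s4.png

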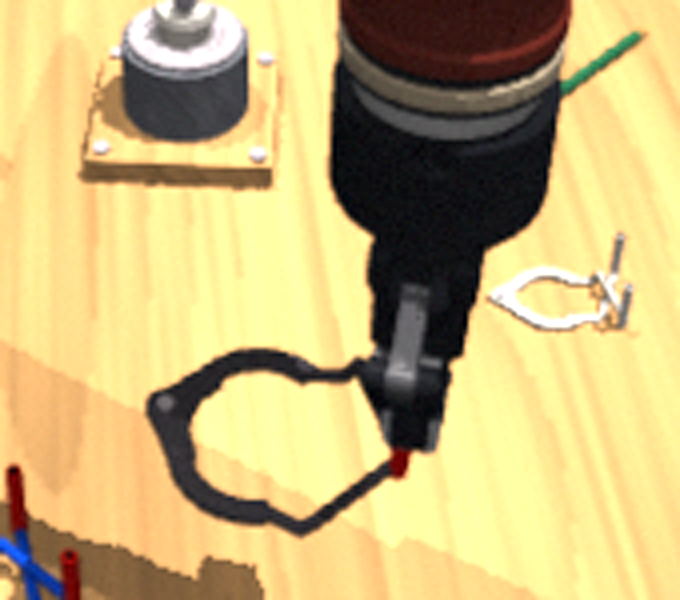

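The ring hangs on the pads. Crop pixels: tail at (165,402), near pin's foot at (400,470), near/far outer edges at (240,518)/(250,350). Next I'll check tilt and spread numerically with a top view.

```bash
python3 - <<'E'
from h import *
a=ctrl.get_image("side");t=ctrl.get_image("top")
c=lambda x,y:(x/4+250,y/4+180)
for n,p,z in(("tail",c(165,402),.155),("foot",c(400,475),.15),("near",c(240,520),.148),("far",c(250,350),.152)):
    print(n,[onz(a,p,z+k) for k in(-.02,0,.02)])
im=t["image"][140:260,390:510,::-1]
b=cv2.convertScaleAbs(cv2.resize(im,None,fx=3.5,fy=3.5,interpolation=cv2.INTER_CUBIC),alpha=1.8)
# head of orange drum, enlarged, both views
o1=cv2.resize(t["image"][200:260,180:240,::-1],(380,420),interpolation=cv2.INTER_CUBIC)
cv2.imwrite("pics/t5.png",np.hstack([b,o1]))
print(ctrl.get_obs()["grip_force"],ctrl.get_obs()["opening"])
E
```

```text
tail [array([ 0.451 , -0.2566,  0.135 ]), array([ 0.4504, -0.2744,  0.155 ]), array([ 0.4498, -0.2921,  0.175 ])]
foot [array([ 0.5438, -0.2997,  0.13  ]), array([ 0.54  , -0.3158,  0.15  ]), array([ 0.5362, -0.3319,  0.17  ])]
near [array([ 0.4773, -0.3146,  0.128 ]), array([ 0.4758, -0.3301,  0.148 ]), array([ 0.4743, -0.3457,  0.168 ])]
far [array([ 0.4894, -0.2277,  0.132 ]), array([ 0.4875, -0.2463,  0.152 ]), array([ 0.4856, -0.265 ,  0.172 ])]
59.25146732479334 0.006364771097163509
```

View pics/t5.png

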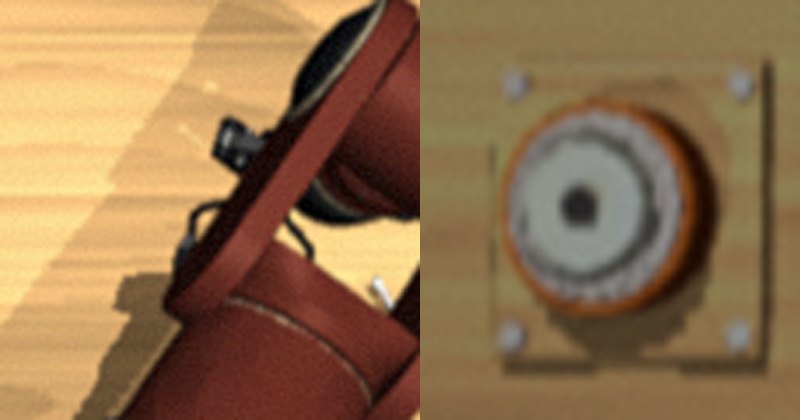

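The ring is level to within about 3° (tail z ≈ 0.16) and about 85 mm wide outside, against 66 mm relaxed, so it is spread. The top view puts the orange head's bore at (205.3,229.6). I'll cross-check the axis with the washer, block screws and sleeve.

```bash
python3 - <<'E'
from h import *
a=ctrl.get_image("side");t=ctrl.get_image("top")
c=lambda x,y:((x-420)/6.333+180,y/7+200)
print("bore",onz(t,c(580,207),.093),"washer",onz(t,c(598,204),.072))
for z in(.0,.02,.03): print("screws",z,onz(t,c(626,210.5),z))
# side crop earlier: 5x from (250,125), y offset 300
s=lambda x,y:(x/5+250,(y-300)/5+125)
sc=[s(91,417),s(252,411),s(265,499),s(96,506)]
ts=[c(512,335),c(515,85),c(741,85),c(737,337)]
for p in sc: print("side screw z.02",onz(a,p,.02))
for p in ts: print("top screw z.02",onz(t,p,.02))
# washer left/right extremes, sleeve bottom
print("washer side",onz(a,s(174,392),.072),onz(a,s(106,386),.072),onz(a,s(244,384),.072))
print("head side",onz(a,s(172,352),.093), tri(a,s(172,352),t,c(580,207)))
togo([.462+.053*np.cos(np.radians(30)),.306+.053*.5,.20],-60)
E
```

```text
bore [0.4619 0.3058 0.093 ] washer [0.4634 0.3043 0.072 ]
screws 0.0 [0.4625 0.3113 0.    ]
screws 0.02 [0.4621 0.3063 0.02  ]
screws 0.03 [0.4619 0.3038 0.03  ]
side screw z.02 [0.4175 0.3472 0.02  ]
side screw z.02 [0.5096 0.3466 0.02  ]
side screw z.02 [0.5101 0.2559 0.02  ]
side screw z.02 [0.4185 0.2564 0.02  ]
top screw z.02 [0.4166 0.3519 0.02  ]
top screw z.02 [0.5083 0.3527 0.02  ]
top screw z.02 [0.5081 0.2602 0.02  ]
top screw z.02 [0.4159 0.2604 0.02  ]
washer side [0.4635 0.2852 0.072 ] [0.4273 0.2942 0.072 ] [0.5016 0.2906 0.072 ]
head side [0.4633 0.2916 0.093 ] (array([0.463 , 0.3084, 0.0832]), np.float64(0.001730730101671196))
t 6.65 tcp [ 0.5425 -0.3111  0.1705] yaw_y -109.03695264706384 tilt [-0.0015  0.0011 -1.    ] off mm [-242.6776 -597.1256  -28.7893] rz -0.855856278835813 open 0.0059322017033570955 F [ 0.3266  0.4688 -1.3724] q [-0.6396  0.0981  1.6682 -0.      1.3771  1.2635]
```

The axis is (0.4625, 0.306), with the sources agreeing to about 2 mm. I'll carry over at heading +30°, which keeps the eyes away from the grey drum.

```bash
python3 -m handwheel '[{"gripper":1,"offset":[-10,-25,-25],"rotation":[0,0,0]},{"gripper":1,"offset":[-26,-65,-35],"rotation":[0,0,-0.1]},{"gripper":1,"offset":[-45,-110,-39],"rotation":[0,0,-0.2]},{"gripper":1,"offset":[-65,-160,-39],"rotation":[0,0,-0.3]},{"gripper":1,"offset":[-85,-210,-39],"rotation":[0,0,-0.4]},{"gripper":1,"offset":[-106,-260,-39],"rotation":[0,0,-0.5]},{"gripper":1,"offset":[-126,-310,-39],"rotation":[0,0,-0.6]},{"gripper":1,"offset":[-146,-360,-39],"rotation":[0,0,-0.7]}]' 60
python3 - <<'E'
from h import *
togo([.4625+.053*np.cos(np.radians(30)),.306+.053*.5,.21],-60)
E
```

```text
t: 7.65
tool_pos: [0.5219, 0.0782, 0.2104]
tool_rot: [-3.088, -0.579, -0.0]
contact_force: [1.0, 0.4, -2.8]
opening: 0.0061
grip_force: 59.3
t 7.65 tcp [0.5219 0.0782 0.2104] yaw_y -68.74659212736772 tilt [ 0.  0. -1.] off mm [  79.6288 -241.8575    0.3791] rz -0.15265683095158195 open 0.006060538320928004 F [ 1.0166  0.4453 -2.7706] q [ 0.0077 -0.1684  1.86    0.      1.45    1.2075]
```

```bash
python3 -m handwheel '[{"gripper":1,"offset":[15,-45,0],"rotation":[0,0,-0.08]},{"gripper":1,"offset":[32,-95,0],"rotation":[0,0,-0.15]},{"gripper":1,"offset":[47,-140,0],"rotation":[0,0,-0.15]},{"gripper":1,"offset":[60,-180,0],"rotation":[0,0,-0.15]},{"gripper":1,"offset":[70,-212,0],"rotation":[0,0,-0.15]},{"gripper":1,"offset":[77,-232,0],"rotation":[0,0,-0.15]},{"gripper":1,"offset":[79,-240,0],"rotation":[0,0,-0.15]},{"gripper":1,"offset":[79,-240,0],"rotation":[0,0,-0.15]}]'
python3 - <<'E'
from h import *
togo([.4625+.053*np.cos(np.radians(30)),.306+.053*.5,.15],-60)
a=ctrl.get_image("side");t=ctrl.get_image("top")
f=lambda im,x,y,w,h:cv2.resize(im[y:y+h,x:x+w,::-1],(400,400),interpolation=cv2.INTER_CUBIC)
cv2.imwrite("pics/s6.png",cv2.convertScaleAbs(np.hstack([f(a["image"],240,70,100,100),f(t["image"],150,180,100,100)]),alpha=1.6))
E
```

```text
t: 8.65
tool_pos: [0.5098, 0.3286, 0.2104]
tool_rot: [3.036, 0.804, -0.001]
contact_force: [-0.1, -0.3, -1.8]
opening: 0.0064
grip_force: 59.3
t 8.65 tcp [0.5098 0.3286 0.2104] yaw_y -60.33123445218494 tilt [-0.0002 -0.0006 -1.    ] off mm [ 0.7673 -4.1523 60.4034] rz -0.005781131786666749 open 0.006405457878997163 F [-0.0869 -0.2712 -1.7946] q [ 0.45    0.0232  1.6783 -0.0005  1.4406  1.5031]
```

View pics/s6.png

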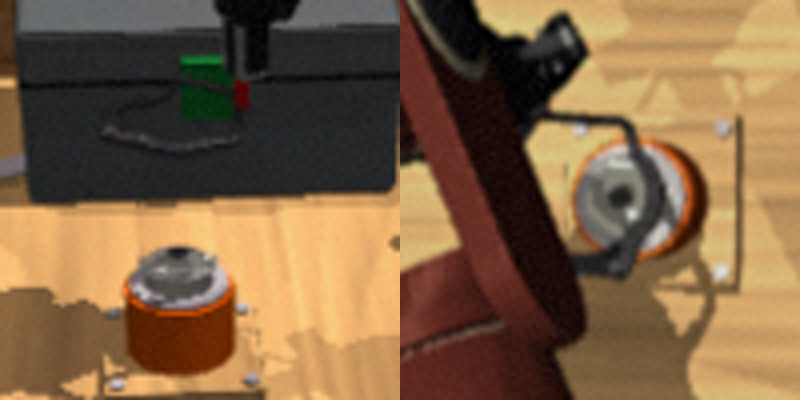

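The ring hovers above the head. Tail: side crop (105,130), full (266,102.5); top crop (618,263), full (204.5,245.8). I'll triangulate that against the expected place.

```bash
python3 -m handwheel '[{"gripper":1,"offset":[0,-4,10],"rotation":[0,0,0]},{"gripper":1,"offset":[0,-4,25],"rotation":[0,0,0]},{"gripper":1,"offset":[0,-4,40],"rotation":[0,0,0]},{"gripper":1,"offset":[0,-4,55],"rotation":[0,0,0]},{"gripper":1,"offset":[0,-4,65],"rotation":[0,0,0]},{"gripper":1,"offset":[0,-4,71],"rotation":[0,0,0]},{"gripper":1,"offset":[0,-4,73],"rotation":[0,0,0]},{"gripper":1,"offset":[0,-4,73],"rotation":[0,0,0]}]'
python3 - <<'E'
from h import *
a=ctrl.get_image("side");t=ctrl.get_image("top")
print("tail at hover",tri(a,(266.2,102.5),t,(204.5,245.8)),"expected",[.4267,.2806,.194])
togo([.4625+.053*np.cos(np.radians(30)),.306+.053*.5,.098],-60)
f=lambda im,x,y,w,h:cv2.resize(im[y:y+h,x:x+w,::-1],(400,400),interpolation=cv2.INTER_CUBIC)
cv2.imwrite("pics/s7.png",cv2.convertScaleAbs(np.hstack([f(a["image"],250,100,66,66),f(t["image"],170,190,66,66)]),alpha=1.8))
E
```

```text
t: 9.75
tool_pos: [0.508, 0.3325, 0.138]
tool_rot: [-3.037, -0.804, -0.001]
contact_force: [0.9, 0.0, -0.9]
opening: 0.0061
grip_force: 59.3
tail at hover (array([0.4222, 0.2794, 0.1963]), np.float64(0.0035164578805691855)) expected [0.4267, 0.2806, 0.194]
t 9.85 tcp [0.5082 0.3326 0.1383] yaw_y -60.330269010104146 tilt [ 0.0011  0.0005 -1.    ] off mm [ 0.1216  0.1838 40.3243] rz -0.005764281643619774 open 0.006161788005661594 F [ 0.4413  0.24   -1.1058] q [ 0.457   0.084   1.7393 -0.      1.317   1.51  ]
```

View pics/s7.png

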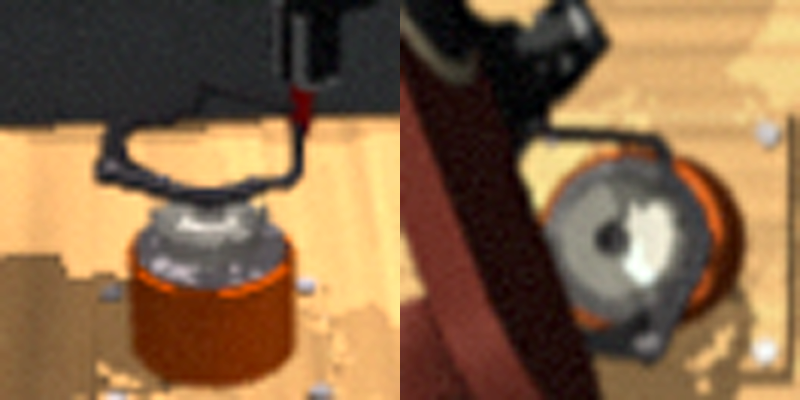

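The ring is just above the head. Tail dot: side crop (110,168), top crop (647,343). Computing the ring's true centre from the tail and TCP.

```bash
python3 - <<'E'
from h import *
a=ctrl.get_image("side");t=ctrl.get_image("top")
ps=(110/6.06+250,168/6.06+100);pt=(247/6.06+170,343/6.06+190)
p,e=tri(a,ps,t,pt);tcp=ctrl.get_obs()["tool_pos"]
print("tail",p,e,"top@.122",onz(t,pt,.122),"side@.122",onz(a,ps,.122))
for q in(p,onz(t,pt,.122)):
    v=(tcp-q)[:2];L=np.linalg.norm(v);u=v/L
    print("L",L,"heading",np.degrees(np.arctan2(u[1],u[0])),"hole centre",q[:2]+.043*u,"from tcp",tcp[:2]-.053*u)
E
```

```text
tail [0.4214 0.2842 0.1221] 0.00032865424255243766 top@.122 [0.4212 0.2843 0.122 ] side@.122 [0.4215 0.2844 0.122 ]
L 0.0992379785829102 heading 29.118191892778942 hole centre [0.4589 0.3052] from tcp [0.4618 0.3067]
L 0.099374165089941 heading 29.063314690909692 hole centre [0.4588 0.3051] from tcp [0.4617 0.3068]
```

The ring is flat, and its hole centre sits about 2.5 mm short in x. I'll shift by that and lower to halfway, checking the force.

```bash
python3 -m handwheel '[{"gripper":1,"offset":[2.5,0.6,0],"rotation":[0,0,0]},{"gripper":1,"offset":[2.5,0.6,4],"rotation":[0,0,0]},{"gripper":1,"offset":[2.5,0.6,8],"rotation":[0,0,0]},{"gripper":1,"offset":[2.5,0.6,12],"rotation":[0,0,0]},{"gripper":1,"offset":[2.5,0.6,16],"rotation":[0,0,0]},{"gripper":1,"offset":[2.5,0.6,20],"rotation":[0,0,0]},{"gripper":1,"offset":[2.5,0.6,24],"rotation":[0,0,0]},{"gripper":1,"offset":[2.5,0.6,26],"rotation":[0,0,0]}]'
```

```text
t: 10.95
tool_pos: [0.5101, 0.333, 0.1112]
tool_rot: [3.037, 0.804, -0.001]
contact_force: [0.1, -0.4, -1.6]
opening: 0.0062
grip_force: 59.3
```

```bash
python3 -m handwheel '[{"gripper":1,"offset":[0,0,3],"rotation":[0,0,0]},{"gripper":1,"offset":[0,0,5],"rotation":[0,0,0]},{"gripper":1,"offset":[0,0,7],"rotation":[0,0,0]},{"gripper":1,"offset":[0,0,9],"rotation":[0,0,0]},{"gripper":1,"offset":[0,0,11],"rotation":[0,0,0]},{"gripper":1,"offset":[0,0,12],"rotation":[0,0,0]},{"gripper":1,"offset":[0,0,13],"rotation":[0,0,0]},{"gripper":1,"offset":[0,0,13],"rotation":[0,0,0]}]'
python3 - <<'E'
from h import *
a=ctrl.get_image("side");t=ctrl.get_image("top")
f=lambda im,x,y,w,h:cv2.resize(im[y:y+h,x:x+w,::-1],(400,400),interpolation=cv2.INTER_CUBIC)
cv2.imwrite("pics/s8.png",cv2.convertScaleAbs(np.hstack([f(a["image"],250,110,66,66),f(t["image"],170,190,66,66)]),alpha=1.8))
print(ctrl.get_obs()["contact_force"])
E
```

```text
t: 11.95
tool_pos: [0.5102, 0.3331, 0.0985]
tool_rot: [3.037, 0.804, -0.0]
contact_force: [0.3, -1.0, -0.2]
opening: 0.0061
grip_force: 59.3
[-0.0135 -0.8422 -0.9766]
```

View pics/s8.png

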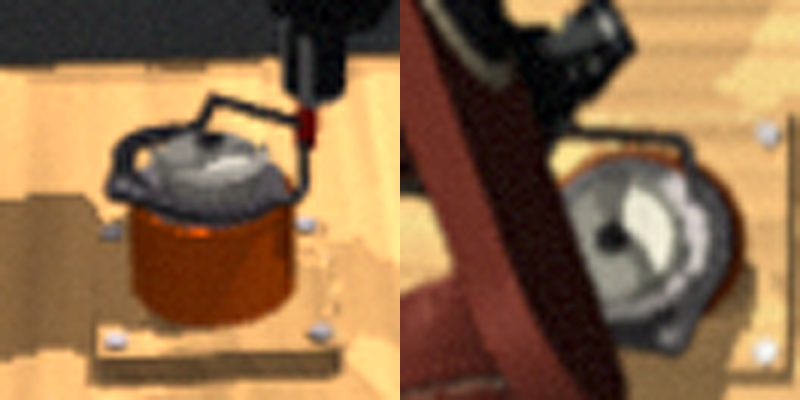

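The ring surrounds the head just above the washer. That was my 11th viewed picture, one over the limit of 10, so from here I use numbers only. Next I open gradually, lowering the tool to offset the pads' swing back.

```bash
python3 -m handwheel '[{"gripper":0.6,"offset":[0,0,0],"rotation":[0,0,0]},{"gripper":0.4,"offset":[0,0,1],"rotation":[0,0,0]},{"gripper":0.2,"offset":[0,0,2],"rotation":[0,0,0]},{"gripper":0,"offset":[0,0,3],"rotation":[0,0,0]},{"gripper":-0.2,"offset":[0,0,5],"rotation":[0,0,0]},{"gripper":-0.4,"offset":[0,0,6],"rotation":[0,0,0]},{"gripper":-0.7,"offset":[0,0,7],"rotation":[0,0,0]},{"gripper":-1,"offset":[0,0,7],"rotation":[0,0,0]}]' 60
python3 -m handwheel '[{"gripper":-1,"offset":[0,0,0],"rotation":[0,0,0]},{"gripper":-1,"offset":[0,0,0],"rotation":[0,0,0]},{"gripper":-1,"offset":[0,0,0],"rotation":[0,0,0]},{"gripper":-1,"offset":[0,0,-5],"rotation":[0,0,0]},{"gripper":-1,"offset":[0,0,-15],"rotation":[0,0,0]},{"gripper":-1,"offset":[0,0,-30],"rotation":[0,0,0]},{"gripper":-1,"offset":[0,0,-50],"rotation":[0,0,0]},{"gripper":-1,"offset":[0,0,-80],"rotation":[0,0,0]}]'
```

```text
t: 13.05
tool_pos: [0.51, 0.333, 0.0912]
tool_rot: [3.037, 0.804, -0.001]
contact_force: [-0.5, 0.1, -0.1]
opening: 0.0855
grip_force: 0.0
t: 14.05
tool_pos: [0.51, 0.333, 0.1729]
tool_rot: [3.037, 0.804, -0.001]
contact_force: [0.4, -0.4, -0.6]
opening: 0.0854
grip_force: 0.0
```

```bash
python3 -m handwheel '[{"gripper":-1,"offset":[0,0,-40],"rotation":[0,0,0]},{"gripper":-1,"offset":[-25,43,-60],"rotation":[0,0,0]},{"gripper":-1,"offset":[-50,87,-60],"rotation":[0,0,0]},{"gripper":-1,"offset":[-75,130,-60],"rotation":[0,0,0]},{"gripper":-1,"offset":[-100,173,-60],"rotation":[0,0,0]},{"gripper":-1,"offset":[-125,217,-60],"rotation":[0,0,0]},{"gripper":-1,"offset":[-150,260,-60],"rotation":[0,0,0]},{"gripper":-1,"offset":[-150,260,-60],"rotation":[0,0,0]}]'
python3 - <<'E'
from h import *
D={n:ctrl.get_image(n) for n in("side","top")}
box={"side":(110,60,80,100),"top":(170,150,90,110)} # row,... 
for n,(r0,c0) in{"side":(90,250),"top":(175,165)}.items():
    im=D[n]["image"].astype(int); sub=im[r0:r0+90,c0:c0+90]
    R_,G,B=sub[...,0],sub[...,1],sub[...,2]
    for nm,m in(("red",(R_>60)&(G<R_*.25)&(B<R_*.3)),("black",(sub.max(2)<70)&(sub.max(2)-sub.min(2)<22))):
        c,_,st,ce=cv2.connectedComponentsWithStats(m.astype(np.uint8))
        print(n,nm,[((st[i,:4]+[c0,r0,0,0]).tolist(),int(st[i,4]),(ce[i]+[c0,r0]).round(1)) for i in range(1,c) if st[i,4]>4])
    cv2.imwrite(f"pics/{n}9.png",D[n]["image"][:,:,::-1])
E
```

```text
t: 15.05
tool_pos: [0.5089, 0.0303, 0.2334]
tool_rot: [3.038, 0.797, 0.003]
contact_force: [-0.5, -0.4, 0.2]
opening: 0.0853
grip_force: 0.0
side red [([307, 128, 1, 8], 8, array([307. , 131.5]))]
side black [([250, 90, 90, 55], 3031, array([297.4, 107.4])), ([270, 128, 35, 19], 204, array([285.8, 140.2])), ([282, 132, 4, 4], 13, array([283.8, 133.6]))]
top red []
top black [([187, 205, 33, 42], 318, array([206.7, 228.1])), ([203, 227, 5, 5], 21, array([205., 229.]))]
```

```bash
python3 - <<'E'
from h import *
def proj(d,P):
    f=200/np.tan(np.radians(d["fovy"])/2);v=R.from_rotvec(d["attitude"]).inv().apply(np.array(P)-d["xyz"])
    return np.array([d["cx"]-f*v[0]/v[2],d["cy"]+f*v[1]/v[2]])
h=np.radians(29.5);u=np.array([np.cos(h),np.sin(h)]);w=np.array([-u[1],u[0]]);c=np.array([.4625,.306])
for n in("side","top"):
    d=ctrl.get_image(n);im=d["image"].astype(int)
    for nm,xy,z in(("eyeL",c+.052*u+.028*w,.12),("eyeR",c+.052*u-.028*w,.12),("tail",c-.04*u,.08)):
        p=proj(d,[*xy,z]);x,y=p.round().astype(int)
        s=im[y-9:y+16,x-9:x+10]
        m=(s[...,0]>40)&(s[...,0]>2.6*s[...,1])&(s[...,0]>2.2*s[...,2])&(s[...,1]<1.5*s[...,2]+8) if nm!="tail" else (s.min(2)>110)
        k=np.argwhere(m)
        print(n,nm,"pred",p,"n",len(k),"mean",(k.mean(0)[::-1]+[x-9,y-9]) if len(k) else None,"top",(k[k[:,0]<=k[:,0].min()+1].mean(0)[::-1]+[x-9,y-9]) if len(k) else None)
E
```

```text
side eyeL pred [294.1829 114.52  ] n 4 mean [295.5 126.5] top [295.5 126.5]
side eyeR pred [305.6299 122.7821] n 30 mean [306.4667 129.8667] top [306.5 123.5]
side tail pred [271.2752 141.1476] n 19 mean [277.5789 135.8947] top [279.25 132.75]
top eyeL pred [181.5384 215.83  ] n 4 mean [182.   214.75] top [182.   214.75]
top eyeR pred [202.164  204.2172] n 5 mean [202.2 203.4] top [202.2 203.4]
top tail pred [214.3143 243.6994] n 19 mean [208.1053 236.5789] top [207.7692 235.4615]
```

The pins lie within about 1 px of the predicted seated, relaxed positions in both views, and are spaced as when relaxed. The tail also matches. Handing in.

```bash
python3 -c "
from station import ctrl
print(ctrl.finish_job())"
```

```text
the job is handed in; nothing more can be done
None
```

I handed the job in at about 15 s with the black ring released in the orange spindle's groove: its eyes and tail lie within about 1 px of the seated, contracted position, the silver ring was never approached, no verdict was returned, and I viewed 11 pictures, one over the limit of 10.

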